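# Dip the syrup tank

### The arm

A 7-joint arm with a two-finger parallel gripper is mounted at the origin on the work surface. World frame = base frame: x ahead of the robot, y to its left, z up, the work surface at z = 0. Lengths are in m, angles in rad, forces in N, time in s.
With the tool pointing down it reaches from about 0.4 to 0.9 m from the base axis. Payload 5.5 kg.
Tool frame: the origin (TCP) lies between the finger pads; the fingertips stand finger_overhang ahead of it and the grasp point (between the pads) lies 5 mm behind it (finger_overhang is the distance from the TCP to the fingertips, in m); z points along the fingers, y is the line along which they close (so a half turn about z gives the same grasp; the last joint's range is limited). The gripper opens to 85 mm and grips with 20 to 120 N. Pads are 22 mm wide; open, the fingers measure 114 mm over their backs; the gripper's body (76 mm by 85 mm) begins 54 mm behind the grasp point. The pads swing forward as they close: fully open they stand 13 mm farther back than shut.
Start: joints at [1.59, 0.501, -0.427, 1.55, 0.221, 1.138, -0.21], TCP at [0.157, -0.631, 0.245] pointing down, gripper open.
Joint ranges: [-2.88, 2.88], [-0.31, 2.03], [-1.54, 1.56], [0.2, 2.42], [-1.41, 4.55], [0.19, 2.02], [-2.57, 2.57]. Speed limits (rad/s): [2.57, 2.57, 3.14, 3.14, 3.14, 3.14, 3.14].

### API

Orientations are given as a unit quaternion [x, y, z, w].
In Python, from station import move_ptp, move_straight, goto_joints, open_gripper, clamp, pause, inverse_kinematics, state, snapshot, camera_model, Unreachable, finish_job, finger_overhang gives the robot as it stands. Calls block until the motion is done:
- move_ptp(position, orientation): joint-space move of the TCP to a pose.
- move_straight(position, speed=0.15, orientation=None, stop_force=None): straight line of the TCP; orientation=None keeps the orientation; speed is the mean speed in m/s. With stop_force (N) it stops when the force on the tool has changed by that much, and returns True; else False.
- goto_joints(angles): joint-space move.
- open_gripper() and clamp(effort=None): open the fingers fully, or close them until they stop; effort is the grip in N (None keeps the last).
- pause(seconds).
- inverse_kinematics(position, orientation): joint angles nearest the present ones, or None.
- state(): the state.
- snapshot(name): name is "scene" or "top"; returns the picture (480x640x3 uint8, red, green, blue); there is no depth.
- camera_model(name): a dict with "fx", "fy", "cx", "cy" (pixels), "distortion" ([k1, k2, p1, p2, k3] as OpenCV has them; the pictures are not rectified), "R" (3x3) and "t" (3): a world point X has camera coordinates R X + t. Camera axes: x right, y down, z forward; pixel columns grow to the right and rows downward; lengths in m; the calibration is good to about 2 mm. A picture is of the moment at which its call begins. camera_model takes no time and is no camera call.
A pose or a line that the arm cannot do raises Unreachable and nothing moves.
- finish_job(): hands the job in; it is judged then, once.
The state is a dict: "time_s": time; "joints": joint angles; "joint_velocities": joint speeds; "effort": joint torques, N m; "position": TCP position; "tool_rot": TCP orientation; "ft_force": force on the tool from outside, world axes, zero at the start; "wrist_torque": the same for the moment, N m; "gripper_width": finger opening in m; "grasp_force": force on a finger pad.
Only numpy, scipy, OpenCV 4.12 (cv2) and the standard library are available. Lean on these libraries where they do the work, as an engineer would, in place of code of your own. Each camera call takes 0.05 s, during which the arm holds its last target. There are 200 camera calls.

### The job

On the pastry counter, swing the hasp well back past upright off its cradle, take out the gauge rod it locks in and push the rod's thin end down the tank's slanting dip tube until the collar stops on the tube's mouth. Draw it right out again, then finish still holding the rod in the gripper, level, still and clear of everything else, with its tip about 10 cm above the table over the middle of the small empty drip tray. Leave the other things on the counter where they are.

Things in the scene. Friction and masses are not known exactly. Their poses are not given: they have to be found in the camera images.
- rod_grip (a point): Centre of the handle of the loose steel gauge rod (0.11 to 0.22 kg): straight handle 110 mm long, 16 x 16 mm in section, then a collar, then a thin probe, on one axis. x axis points along the rod to the tip; collar's stop face 61 mm, tip 191 mm, centre of mass about 25 mm along +x. At first it lies level in the cradle, tip roughly to the left (+y), z up, axis 50 mm above the table
- rod_collar (a point): Point on the rod's axis in the stop face (on the probe's side) of the round collar, which is 28 mm in diameter and 6 mm thick; same axes as rod_grip
- rod_tip (a point): Tip of the rod's round probe, on its axis; the probe is 9 mm in diameter, 130 mm long from the collar, and tapers over its last 12 mm; same axes as rod_grip
- cradle: Fixed wooden cradle, base 225 x 100 x 12 mm; origin on the table under the rod, x axis along the rod to its tip, y to the robot, z up. Two open notches carry the rod: at x = -104 mm (12 mm thick, walls to 58 mm high, under the handle's end) and x = 65 mm (16 mm thick, to 55 mm, under probe and hasp). Between them the handle is free at both sides, 30 mm above the base
- hasp (a joint): Angle of the steel hasp that locks the rod in: 0 = closed flat across the probe (starts at 0 to 0.12), grows as its free end swings up and over towards the robot, 1.57 upright, stop at 2.3. Light hinge friction (0.03 N m) holds it where it is left; under 2 N at its end moves it
- hasp_end (a point): Centre of the hasp's rolled free end, a bar 12 mm in diameter and 26 mm long along the hinge axis, 82 mm from the hinge, 59 mm above the table when closed, on the cradle's side away from the robot, free beside and below. Can be gripped over its two ends and turns between the fingers. Strap 22 mm wide, 3 mm thick. Axes turn with the hasp, x along the hinge
- hasp_hinge (a point): Point on the hasp's hinge axis, at the middle of its width, 58.5 mm above the table, at (65, 35, 58.5) mm in the cradle's frame; the axis is level and parallel to the cradle's x axis
- tube: Fixed dip tube on the side of the low steel tank (200 x 200 mm, 197 mm high with handle). Origin: centre of its mouth, 148 mm above the table; x axis runs down into it along its axis, 0.5 rad (29 degrees) below level, roughly to the left (+y). Bore 17 mm, 140 mm deep; outside 23 mm, flange at the mouth 34 mm in diameter, 6 mm thick. Tank wall 115 mm from the mouth
- tray: Fixed shallow empty drip tray, 130 x 170 x 18 mm, open on top; origin at the centre of its underside on the table, z up
Things that resemble listed ones, but are neither listed nor needed, are in the scene too. What is shaped like the part that bears rod_grip but blue is not meant.

How it is judged:
On the way, in this order (a step that is already met when the one before it is completed fails the run):
1. the hasp is swung back past upright (value of joint hasp above 1.7 rad), for 0.2 s.
2. the rod is in the dip tube with its collar on the mouth (distance between rod_collar and tube below 0.006 m and x of rod_collar in the frame of tube above -0.003 m and angle between the x axis of rod_grip and the x axis of tube, either way round below 0.12 rad), for 0.2 s.
3. the rod is drawn right out of the tube (x of rod_tip in the frame of tube below -0.005 m), for 0.1 s.
At the end, for the whole second after the job is handed in: the gripper still holds the rod (more than 1 N); the rod is level within 0.13 rad and still (under 0.03 m/s); its tip is 60 to 150 mm above the table and within 40 mm horizontally of the tray's centre; the rod touches nothing but the gripper; the hasp is still back past upright (over 1.6 rad) (contact force between rod and the fingers above 1 N and height (world z) of rod_tip between 0.06 and 0.15 m and angle between rod_grip's own x axis and vertical between 1.44 and 1.7 rad and horizontal distance between rod_tip and tray below 0.04 m and linear speed of rod below 0.03 m/s and contact force between rod and tray below 0.1 N and contact force between rod and tank below 0.1 N and contact force between rod and cradle below 0.1 N and contact force between rod and bowl below 0.1 N and contact force between rod and glass below 0.1 N and contact force between rod and jar below 0.1 N and contact force between rod and cutter below 0.1 N and contact force between rod and brush below 0.1 N and contact force between rod and spatula below 0.1 N and contact force between rod and pin below 0.1 N and value of joint hasp above 1.6 rad); the arm keeps its last pose, push and grip.
It fails at once if one of the other loose things on the counter is moved more than 40 mm (distance of any of bowl, glass, jar, cutter, brush, spatula, pin from where it was at the start of the episode above 0.04 m).
It also fails if it takes over 67 s, if anything falls off the work surface, if the arm or the gripper's body presses on something with over 40 N, if the wrist force passes 120 N, or if a joint passes its speed limit or range.

## Working session

There is one attempt and no reset: what is moved stays moved. The work goes in short steps, each a Python script; the robot and the scene stay as the last script left them, time stands still between calls to the robot, and variables do not carry over. Pictures are saved under pics/ and viewed, at most 10 in all, crops included, and the job is handed in when it is done.

```bash
mkdir -p pics; ls
python3 - <<'E'
from station import *
import cv2,numpy as np
for n in("scene","top"):
    im=snapshot(n); cv2.imwrite(f"pics/{n}0.png",im[:,:,::-1]); c=camera_model(n)
    R=np.array(c["R"]);print(n,c["fx"],c["distortion"],"cam",-R.T@np.array(c["t"]),"fwd",R[2])
s=state();print(s,finger_overhang)
E
```

```text
pics
scene 588.782620070043 [-0.07192829  0.          0.          0.          0.        ] cam [ 0.83449365 -0.49943199  0.89384279] fwd [-0.35161566  0.40850767 -0.84231105]
top 511.65760637074703 [0.02745229 0.         0.         0.         0.        ] cam [ 0.45114193 -0.11854675  0.92337466] fwd [ 0.05207557  0.02320296 -0.99837356]
{'time_s': 0.1, 'joints': array([ 1.59021747,  0.50177093, -0.42681263,  1.55135041,  0.22081752,
        1.13828732, -0.21029747]), 'joint_velocities': array([ 0.00051845, -0.00247815, -0.0011485 , -0.00257748,  0.00105222,
        0.00016374,  0.00032967]), 'effort': array([-1.09856724e-02, -5.70815992e+01, -5.83865359e+00, -2.81747121e+01,
        1.03545771e-02,  5.71232638e-03, -4.12147006e-05]), 'position': array([ 0.15670741, -0.63020947,  0.24435087]), 'tool_rot': array([ 9.92576419e-01,  1.21619403e-01, -7.98427080e-05, -8.75565226e-04]), 'ft_force': array([-0.58391498, -0.6149199 ,  0.30873386]), 'wrist_torque': array([ 0.03546236, -0.01222026, -0.02073859]), 'grasp_force': 0.0, 'gripper_width': 0.08568272237798444} 0.014
```

View pics/scene0.png

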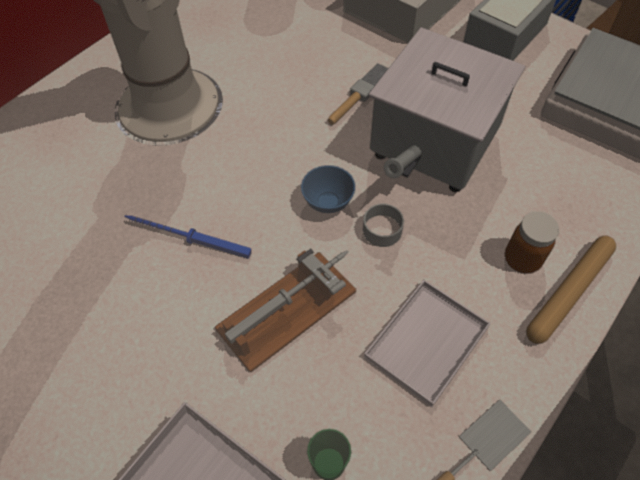

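View pics/top0.png

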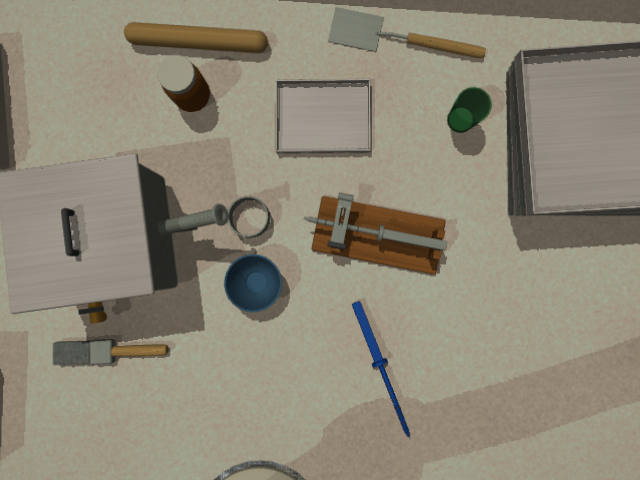

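The top picture shows:
- the grey rod in the cradle at (410,240), with the hasp at (342,220) and its free end near (346,197)
- the tube mouth at (221,213)
- the small tray at (324,117)

Candidates:
- **Rod:** the grey one in the cradle at top (410,240), or the blue one at top (380,365). I choose grey.
- **Tray:** the small one at top (324,117), or the large one at top (580,130). I choose the small one.
- **Tube:** the slanting one with a flange at top (221,213), or the tap-like brown stub at (93,312). I choose the flanged one.

```bash
cat > h.py <<'E'
from station import *
import cv2,numpy as np
from scipy.spatial.transform import Rotation as Ro
def cm(n):
    c=camera_model(n);K=np.array([[c["fx"],0,c["cx"]],[0,c["fy"],c["cy"]],[0,0,1.]])
    return K,np.array(c["distortion"],float),np.array(c["R"],float),np.array(c["t"],float)
def ray(n,p):
    K,d,R,t=cm(n);u=cv2.undistortPoints(np.array([[p]],float),K,d)[0,0]
    v=R.T@np.array([u[0],u[1],1]);return -R.T@t,v/np.linalg.norm(v)
def onz(n,p,z):
    o,v=ray(n,p);return o+v*(z-o[2])/v[2]
def tri(p,q):
    o,v=ray("scene",p);a,w=ray("top",q);A=np.c_[v,-w];s=np.linalg.lstsq(A,a-o,rcond=None)[0]
    P,Q=o+v*s[0],a+w*s[1];return (P+Q)/2,np.linalg.norm(P-Q)
def proj(n,X):
    K,d,R,t=cm(n);return cv2.projectPoints(np.array(X,float).reshape(-1,1,3),cv2.Rodrigues(R)[0],t,K,d)[0][:,0]
def crop(im,x,y,w,h,s):
    c=cv2.resize(im[y:y+h,x:x+w],None,fx=s,fy=s,interpolation=cv2.INTER_CUBIC)
    for i in range(0,w,10):
        cv2.putText(c,str(x+i),(int(i*s),8),0,.3,(0,0,255),1);cv2.line(c,(int(i*s),10),(int(i*s),14),(0,0,255),1)
    for j in range(0,h,10): cv2.putText(c,str(y+j),(0,int(j*s)+4),0,.3,(0,0,255),1)
    return c
E
python3 - <<'E'
from h import *
T=cv2.imread("pics/top0.png");S=cv2.imread("pics/scene0.png")
cv2.imwrite("pics/c1.png",np.vstack([crop(T,295,185,160,96,4.9)[:,:784][:300*2]])) 
a=crop(T,155,190,80,60,5);b=crop(S,370,135,80,60,5);c=crop(S,280,235,80,60,5);d=crop(S,220,285,80,60,5)
cv2.imwrite("pics/c2.png",np.vstack([np.hstack([a,b]),np.hstack([c,d])]))
# masks: tray in top, wood cradle in top
h=cv2.cvtColor(T,cv2.COLOR_BGR2HSV)
m=cv2.inRange(h,(0,120,60),(18,255,255));m=cv2.morphologyEx(m,cv2.MORPH_CLOSE,np.ones((25,25)))
cs,_=cv2.findContours(m,0,1)
for k in cs:
    if cv2.contourArea(k)>2000:
        bx=cv2.boxPoints(cv2.minAreaRect(k));print("wood",bx.round(1).tolist());P=[onz("top",p,.012)[:2].round(4) for p in bx];print(P,np.mean(P,0),np.linalg.norm(P[0]-P[1]),np.linalg.norm(P[1]-P[2]))
g=T[70:162,265:385].max(2);m=(g<95).astype(np.uint8);cs,_=cv2.findContours(m,0,1);k=max(cs,key=lambda k:cv2.boundingRect(k)[2])
bx=cv2.boxPoints(cv2.minAreaRect(k))+[265,70];print("tray",bx.round(1).tolist());P=[onz("top",p,.012)[:2].round(4) for p in bx];print(P,np.mean(P,0),np.linalg.norm(P[0]-P[1]),np.linalg.norm(P[1]-P[2]))
E
```

```text
wood [[310.8999938964844, 249.39999389648438], [321.70001220703125, 195.3000030517578], [447.1000061035156, 220.1999969482422], [436.3999938964844, 274.29998779296875]]
[array([ 0.489 , -0.0877]), array([ 0.5861, -0.1067]), array([ 0.5412, -0.3294]), array([ 0.4453, -0.3095])] [ 0.5154   -0.208325] 0.09894144733123725 0.22718120520852952
wood [[121.9000015258789, 69.5], [125.5999984741211, 21.100000381469727], [266.70001220703125, 31.799999237060547], [263.0, 80.0999984741211]]
[array([0.8164, 0.2571]), array([0.9058, 0.2517]), array([ 0.8851, -0.0063]), array([ 7.961e-01, -1.000e-04])] [0.85085 0.1256 ] 0.08956293876375432 0.2588290748737475
tray [[276.5, 152.3], [370.7, 85.5], [401.8, 129.4], [307.7, 196.2]]
[array([ 0.6641, -0.0253]), array([ 0.7849, -0.1948]), array([ 0.7047, -0.2504]), array([ 0.5844, -0.0816])] [ 0.684525 -0.138025] 0.20814151435982203 0.09758790908714055
```

View pics/c1.png

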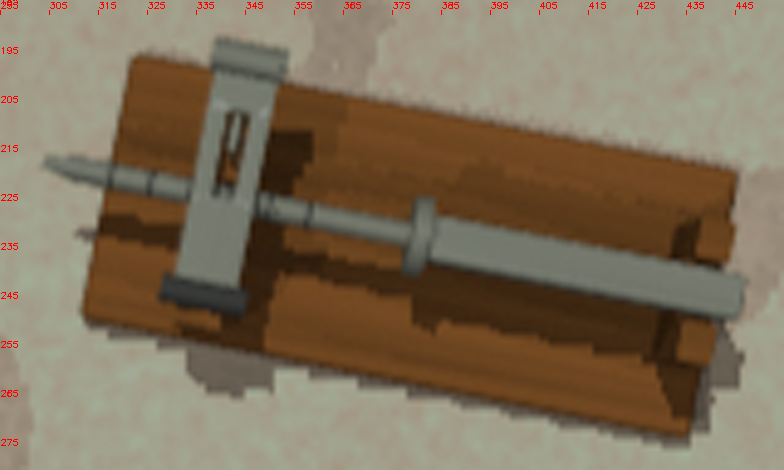

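View pics/c2.png

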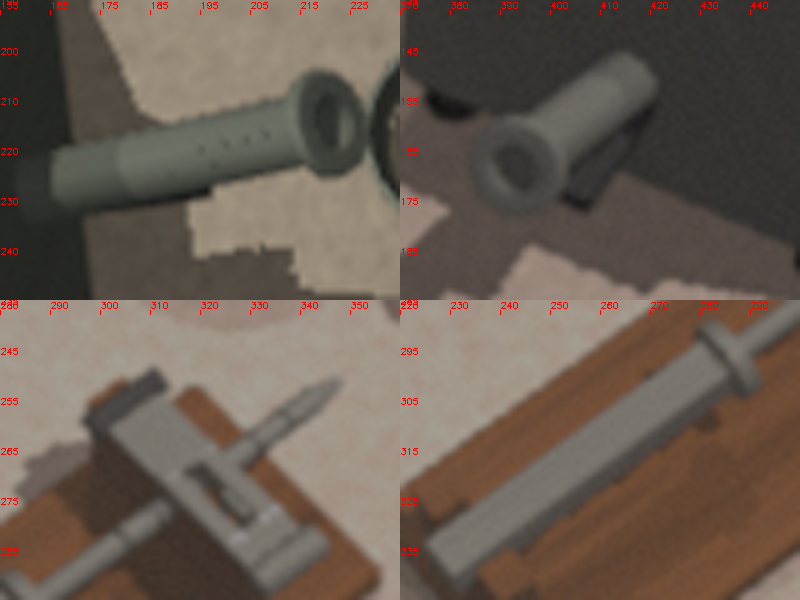

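The crops confirm the grey rod in the cradle:
- rod tip (304,218), collar (381,233), handle end (447,246)
- hasp end (346,197), hinge (336,245)
- tube mouth at top (221.6,214) and scene (394,168)

Run:
```python
from h import *
from scipy.optimize import least_squares
tip=onz("top",(304.2,217.9),.05);col=onz("top",(380.7,233.2),.05);end=onz("top",(446.6,245.6),.058)
print("rod",tip,col,end,np.linalg.norm(tip-end))
for a,b in((tip,end),(tip,col)): d=a-b;print("yaw",np.arctan2(d[1],d[0]))
print("wood yaw",np.arctan2(.3294-.1067,.5412-.5861)+0, np.arctan2(.3095-.0877,.4453-.489))
print("tip tri",tri((347.5,251.5),(304.2,217.9)),"end tri",tri((227.5,335),(446.6,245.6)))
print("hinge",onz("top",(336.4,245),.0585),"hend",onz("top",(345.8,196.8),.061),"tri",tri((338.5,287),(345.8,196.8)))
m,e=tri((393.8,167.8),(221.6,214.4));print("mouth",m,e, onz("top",(221.6,214.4),.148),onz("scene",(393.8,167.8),.148))
# tube axis yaw from the image of the axis
for n,q,p0 in(("top",(166,225.6),(221.6,214.4)),("top",(180,221.5),(221.6,214.4)),("scene",(418,149),(393.8,167.8))):
    M=onz(n,p0,.148);o,v=ray(n,q);nn=np.cross(v,M-o)
    nn/=np.linalg.norm(nn)
    from scipy.optimize import brentq
    f=lambda y:nn@np.array([np.cos(y)*np.cos(.5),np.sin(y)*np.cos(.5),-np.sin(.5)])
    print(n,"tube yaw",brentq(f,.8,2.4) if f(.8)*f(2.4)<0 else "none")
tc=[onz("top",p,.016)[:2] for p in((276.5,81),(371,80.5),(371.5,153),(276.5,152))];print("tray",np.mean(tc,0))
# tank lid yaw (top pic corners right edge)
a=onz("top",(137,156),.17);b=onz("top",(154,293),.17);print("tank right edge dir",a-b)
for n,p in (("bowl",(253,282)),("cutter",(250,217)),("glass",(462,118)),("jar",(185,95))): print(n,onz("top",p,.02)[:2].round(3))
```

```text
rod [ 0.54150693 -0.07731539  0.05      ] [ 0.5152183  -0.20801167  0.05      ] [ 0.49373262 -0.31743069  0.058     ] 0.24495252442444473
yaw 1.3743970990420709
yaw 1.372302053451772
wood yaw 1.7697457527974876 1.7653290507077752
tip tri (array([ 0.54144052, -0.07725354,  0.05232708]), np.float64(0.00048668080230997174)) end tri (array([ 0.4938808 , -0.31565225,  0.06373731]), np.float64(0.0012491391568171999))
hinge [ 0.49458192 -0.13236426  0.0585    ] hend [ 0.57619975 -0.14823718  0.061     ] tri (array([ 0.57578561, -0.14720719,  0.06917457]), np.float64(0.0021428821207440125))
mouth [0.5372016  0.04434077 0.15234211] 0.002539467023145863 [0.53676229 0.04433064 0.148     ] [0.53624143 0.04860016 0.148     ]
top tube yaw 1.6885104837967184
top tube yaw 1.6615913003657667
scene tube yaw 1.7071589472082305
tray [ 0.72764521 -0.11034357]
tank right edge dir [0.2039639  0.02908651 0.        ]
bowl [0.431 0.014]
cutter [0.546 0.021]
glass [ 0.722 -0.355]
jar [0.767 0.139]
```

```bash
cat >> h.py <<'E'
YR=1.3733;D=np.array([np.cos(YR),np.sin(YR),0]);PERP=np.array([D[1],-D[0],0])  # away from robot
def down(phi): return (Ro.from_euler("z",phi)*Ro.from_euler("x",np.pi))
def along(yaw,pitch,flip=0):
    # tool x (or -x) along the rod dir (yaw, pitch below level), tool z perpendicular, downish
    d=np.array([np.cos(yaw)*np.cos(pitch),np.sin(yaw)*np.cos(pitch),-np.sin(pitch)])
    z=np.array([-np.cos(yaw)*np.sin(pitch),-np.sin(yaw)*np.sin(pitch),-np.cos(pitch)])
    x=-d if flip else d
    return Ro.from_matrix(np.c_[x,np.cross(z,x),z]),d
def tcp(g,R): return np.asarray(g)+.005*R.as_matrix()[:,2]   # grasp point -> TCP
E
python3 - <<'E'
from h import *
G=np.array([.5039,-.2647,.05]);M=np.array([.5365,.0462,.148])
RH=down(-(np.pi/2-YR))
hinge=np.array([.4955,-.1318,.0585])
arc=lambda a:hinge+.082*(np.cos(a)*PERP+np.array([0,0,np.sin(a)]))
np.set_printoptions(precision=2,suppress=True)
for a in(.09,1.0,2.05): print("arc",arc(a),inverse_kinematics(tcp(arc(a),RH),RH.as_quat()))
for f in(0,1):
    R,_=along(YR,0,f);print("grasp",f,inverse_kinematics(tcp(G,R),R.as_quat()))
    R,d=along(1.70,.5,f)
    for s in(.22,.061):print("ins",f,inverse_kinematics(tcp(M-s*d,R),R.as_quat()))
    for y in(1.57,1.2,.8,.4,0,2,2.5):
        R,d=along(y,0,f);q=inverse_kinematics(tcp(np.array([.7276,-.1103,.1])-.191*d,R),R.as_quat());print("tray",f,y,q)
p=arc(.09)
move_ptp(tcp(p+[0,0,.12],RH),RH.as_quat())
move_straight(tcp(p,RH),.12,stop_force=12)
clamp(20);s=state();print(s["gripper_width"],s["grasp_force"],s["position"],s["time_s"])
cv2.imwrite("pics/h1.png",crop(cv2.cvtColor(snapshot("scene"),4),250,200,120,110,5))
E
```

```text
arc [ 0.58 -0.15  0.07] [ 0.58  0.66 -0.5   1.81  0.44  0.78 -1.91]
arc [ 0.54 -0.14  0.13] [ 0.69  0.54 -0.62  1.88  0.4   0.85 -1.9 ]
arc [ 0.46 -0.12  0.13] [ 0.8   0.42 -0.7   2.07  0.38  0.78 -1.9 ]
grasp 0 [ 0.97  0.72 -0.7   1.88  0.64  0.79 -0.28]
ins 0 [ 0.74  0.54 -1.07  1.85  1.01  1.32 -0.59]
ins 0 [ 0.56  0.85 -1.27  1.9   1.19  1.56 -1.01]
tray 0 1.57 [ 0.72  0.96 -0.68  1.23  0.6   1.15  0.01]
tray 0 1.2 [ 0.79  0.85 -0.67  1.45  0.57  1.04 -0.38]
tray 0 0.8 [ 0.85  0.74 -0.71  1.67  0.57  0.95 -0.85]
tray 0 0.4 [ 0.79  0.64 -0.68  1.83  0.52  0.86 -1.31]
tray 0 0 [ 0.65  0.57 -0.64  1.92  0.46  0.8  -1.81]
tray 0 2 [ 0.61  1.08 -0.71  0.97  0.64  1.28  0.44]
tray 0 2.5 [ 0.44  1.19 -0.69  0.71  0.65  1.39  0.93]
grasp 1 [ 0.1   0.64  0.44  1.91 -0.41  0.68 -2.55]
ins 1 [ 0.85  0.69 -1.3   1.85  1.14  1.48  2.48]
ins 1 [ 0.57  0.87 -1.3   1.9   1.21  1.58  2.12]
tray 1 1.57 [-0.23  1.29  1.35  1.28 -1.23  1.45 -2.15]
tray 1 1.2 [-0.31  1.23  1.35  1.5  -1.21  1.39 -2.4 ]
tray 1 0.8 [ 1.14  1.1  -1.31  1.66  1.1   1.3   1.98]
tray 1 0.4 [ 1.14  1.02 -1.31  1.82  1.07  1.22  1.45]
tray 1 0 [ 0.86  0.69 -0.94  1.91  0.71  0.91  1.14]
tray 1 2 [ 0.4   1.   -0.21  0.98  0.19  1.18 -2.5 ]
tray 1 2.5 [ 0.33  1.14 -0.32  0.72  0.3   1.32 -2.1 ]
0.025824141657281537 23.209526538848877 [ 0.58 -0.15  0.06] 4.1167
```

View pics/h1.png

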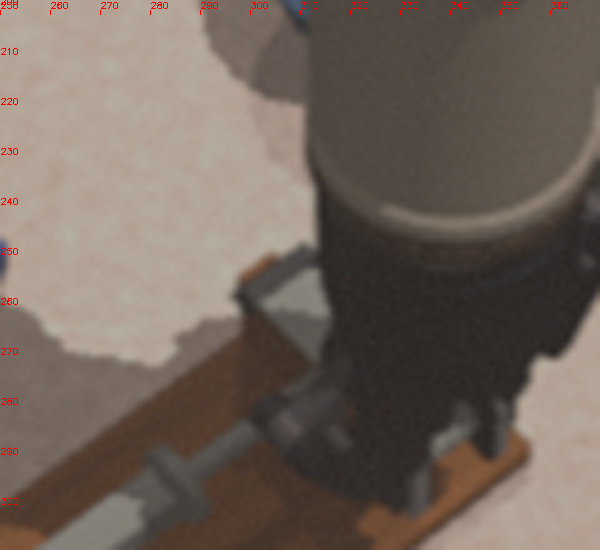

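The crop shows the fingers over the hasp end at about (335,290). The opening of 25.8 mm matches the bar. Now I swing it.

Run:
```python
from h import *
np.set_printoptions(precision=3,suppress=True)
RH=down(-(np.pi/2-YR));hinge=np.array([.4955,-.1318,.0585])
arc=lambda a:hinge+.082*(np.cos(a)*PERP+np.array([0,0,np.sin(a)]))
for a in np.r_[.3:2.11:.2]:
    move_straight(tcp(arc(a),RH),.12)
s=state();print(s["gripper_width"],s["ft_force"],s["position"],s["time_s"])
open_gripper();pause(.1)
move_straight(tcp(arc(2.1)+[0,0,.1],RH),.2)
G=np.array([.5039,-.2647,.05]);R,_=along(YR,0)
move_ptp(tcp(G+[0,0,.13],R),R.as_quat())
print(state()["time_s"])
T=cv2.cvtColor(snapshot("top"),4);S=cv2.cvtColor(snapshot("scene"),4)
cv2.imwrite("pics/t2.png",T);cv2.imwrite("pics/s2.png",S)
cv2.imwrite("pics/m2.png",np.hstack([crop(T,290,150,130,130,3),crop(S,220,180,130,130,3)]))
```

```text
0.025698674657906477 [-3.85  -6.676  8.384] [ 0.454 -0.125  0.124] 7.0083
9.7583
```

View pics/m2.png

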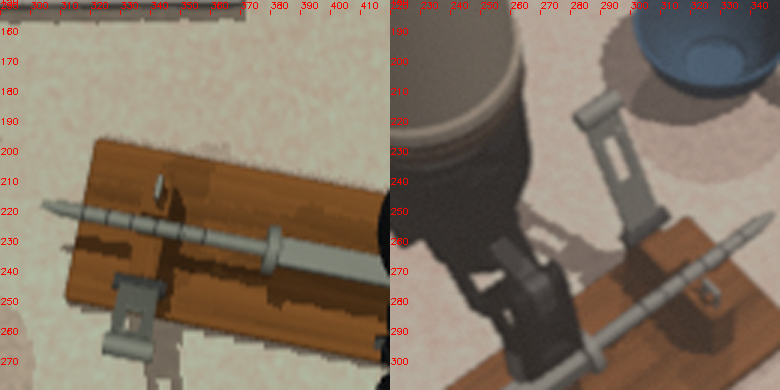

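The crop shows the hasp thrown back, with its end at top (333,262). The rod is undisturbed, tip at (304,218). Next I grasp, lift and go to the pre-insertion pose.

Run:
```python
from h import *
np.set_printoptions(precision=4,suppress=True)
G=np.array([.5039,-.2647,.05]);R,_=along(YR,0)
hit=move_straight(tcp(G,R),.12,stop_force=15)
clamp(80);pause(.2);s=state();print(hit,s["gripper_width"],s["grasp_force"],s["position"]-tcp(G,R))
f0=s["ft_force"]
move_straight(tcp(G+[0,0,.15],R),.12)
s=state();print("lift",s["gripper_width"],s["ft_force"]-f0,s["time_s"])
M=np.array([.5365,.0462,.148]);R,d=along(1.70,.5)
move_ptp(tcp(M-.225*d,R),R.as_quat());pause(.3)
s=state();print(s["gripper_width"],s["position"]-tcp(M-.225*d,R),s["time_s"])
T=cv2.cvtColor(snapshot("top"),4);S=cv2.cvtColor(snapshot("scene"),4)
cv2.imwrite("pics/t3.png",T);cv2.imwrite("pics/s3.png",S)
cv2.imwrite("pics/m3.png",np.vstack([crop(T,150,185,160,60,5),crop(S,310,130,160,60,5)]))
print("exp tip",proj("top",M-.034*d),proj("scene",M-.034*d),"mouth",proj("top",M),proj("scene",M))
```

```text
False 0.014779829806833667 78.54270815849304 [ 0.0002 -0.0001  0.0003]
lift 0.014651179072770897 [-0.5092 -0.4368 -7.1671] 13.3333
0.01501763084649432 [-0.0006 -0.0019 -0.0006] 14.3
exp tip [[237.8418 210.8133]] [[385.2493 174.7185]] mouth [[220.3776 214.5711]] [[393.0803 168.7694]]
```

View pics/m3.png

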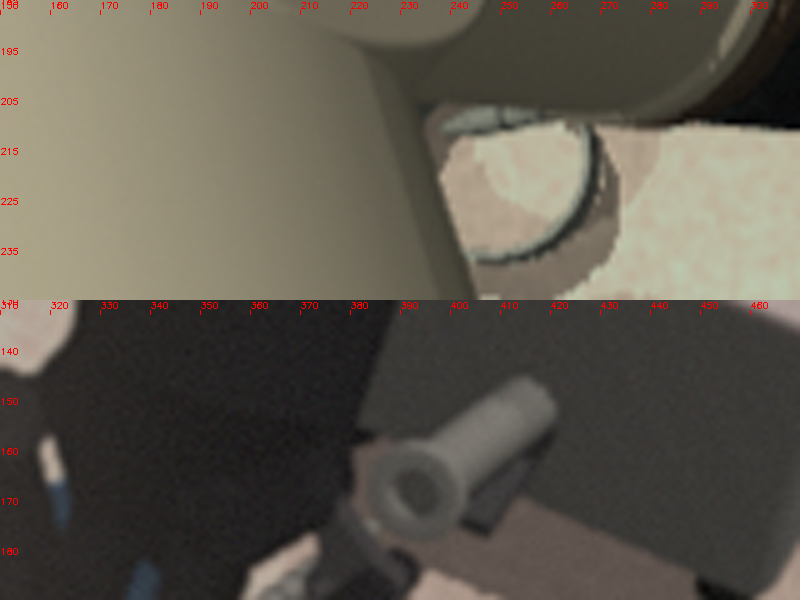

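The top view shows the rod tip at (238.6,210.6), as predicted, with the mouth hidden by the arm. The scene view shows the bore at (392.5,167.7) and the tip at (384.5,175). I refine the mouth with ellipse fits and then insert gently.

Run:
```python
from h import *
from scipy.optimize import least_squares
np.set_printoptions(precision=4,suppress=True)
def bore(f,x,y,r=13):
    im=cv2.resize(cv2.imread(f,0)[y-r:y+r,x-r:x+r],None,fx=8,fy=8,interpolation=cv2.INTER_CUBIC)
    out=[]
    _,m=cv2.threshold(im[48:160,48:160],0,255,cv2.THRESH_OTSU)
    cs,_=cv2.findContours(255-m,0,1)
    k=min((k for k in cs if cv2.contourArea(k)>200),key=lambda k:np.linalg.norm(k.mean((0,1))-56))
    e=cv2.fitEllipse(k);return [((e[0][0]+48+.5)/8-.5+x-r),((e[0][1]+48+.5)/8-.5+y-r)],np.array(e[1])/8,e[2]
for f,x,y in(("top0",221,213),("scene0",393,168),("s3",393,168)): print(f,bore(f"pics/{f}.png",x,y))
def fit(t,s): 
    r=least_squares(lambda p:np.r_[proj("top",[*p,.148])[0]-t,proj("scene",[*p,.148])[0]-s],[.5365,.0462]);return r.x,r.fun
print(fit((221.2,213.8),(393.,167.7)))
# tank-side straight tube edges -> axis yaw; tank lid edges by Hough in top0
g=cv2.imread("pics/top0.png",0);lsd=cv2.createLineSegmentDetector().detect(g)[0][:,0]
for l in lsd:
    n=np.hypot(l[0]-l[2],l[1]-l[3])
    if n>30 and 150<l[[0,2]].mean()<225 and 195<l[[1,3]].mean()<240: print("tube edge",l,n)
    if n>70 and l[[0,2]].mean()<170 and 150<l[[1,3]].mean()<310:
        a=onz("top",l[:2],.17);b=onz("top",l[2:],.17);print("tank edge",l,np.arctan2(*(a-b)[[1,0]])%(np.pi/2)+np.pi/2)
```

```text
top0 ([220.83412647247314, 212.9570050239563], array([12.9754, 16.1512]), 152.1232147216797)
scene0 ([393.39252614974976, 167.81085968017578], array([ 7.5718, 11.7209]), 137.89720153808594)
s3 ([393.321053981781, 167.81506443023682], array([ 7.6907, 11.3802]), 139.49246215820312)
(array([0.5367, 0.0459]), array([-0.6501,  0.6314,  0.0955,  1.2309]))
tube edge [163.7233 176.9602 168.9487 216.9307] 40.31065
tank edge [152.9654 291.8951 135.4827 152.9856] 1.7142015173764462
tube edge [166.4327 229.8199 214.4011 219.4963] 49.066727
```

Run:
```python
from h import *
np.set_printoptions(precision=4,suppress=True)
M=np.array([.5368,.0455,.149]);R,d=along(1.70,.5)
print(state()["position"]-tcp(np.array([.5365,.0462,.148])-.225*d,R))
for s in(.205,.17,.14,.11,.085):
    hit=move_straight(tcp(M-s*d,R),.08,orientation=R.as_quat(),stop_force=10)
    pause(.1);st=state();e=st["position"]-tcp(M-s*d,R);f=st["ft_force"]
    print(s,hit,"err",e,"f",f,"ax",f@d,"lat",f-f@d*d,st["gripper_width"],st["time_s"])
    if hit: break
```

```text
[-0.0004 -0.0013 -0.0003]
0.205 False err [ 0.0001 -0.0002  0.0001] f [-0.2141 -0.192  -2.1045] ax 0.8660501252063237 lat [-0.1162 -0.9457 -1.6893] 0.01455891133040812 14.8833
0.17 False err [ 0.0002 -0.0006  0.0003] f [-0.5667 -0.2667 -2.897 ] ax 1.2208447767978954 lat [-0.4287 -1.3292 -2.3117] 0.014686531009558005 15.5667
0.14 False err [ 0.0002 -0.0005  0.0002] f [-0.0411  0.4138 -1.5832] ax 1.1238011440632336 lat [ 0.086  -0.5642 -1.0444] 0.014415488063022666 16.1917
0.11 False err [ 0.0002 -0.0005  0.0002] f [-0.114  -0.5152 -1.9808] ax 0.5141125812417082 lat [-0.0559 -0.9627 -1.7343] 0.01420970039982399 16.8167
0.085 False err [ 0.0001 -0.0004  0.0001] f [ 0.0859 -0.9759 -1.8757] ax 0.04022640639188435 lat [ 0.0904 -1.0109 -1.8564] 0.014749537506552458 17.3833
```

Run:
```python
from h import *
np.set_printoptions(precision=4,suppress=True)
M=np.array([.5368,.0455,.149]);R,d=along(1.70,.5)
f0=state()["ft_force"]
hit=move_straight(tcp(M-.052*d,R),.03,orientation=R.as_quat(),stop_force=10)
pause(.4);st=state();f=st["ft_force"]-f0
print(hit,"grasp dist from M",(st["position"]-tcp(M,R))@d,"f",f,f@d,st["gripper_width"],st["grasp_force"],st["time_s"])
S=cv2.cvtColor(snapshot("scene"),4);cv2.imwrite("pics/s4.png",S)
cv2.imwrite("pics/m4.png",crop(S,350,130,100,75,7))
```

```text
True grasp dist from M -0.06258919331323046 f [ 0.7015 -0.8066  1.2706] -1.3904852186345762 0.014614711079985472 78.1476616859436 18.5667
```

View pics/m4.png

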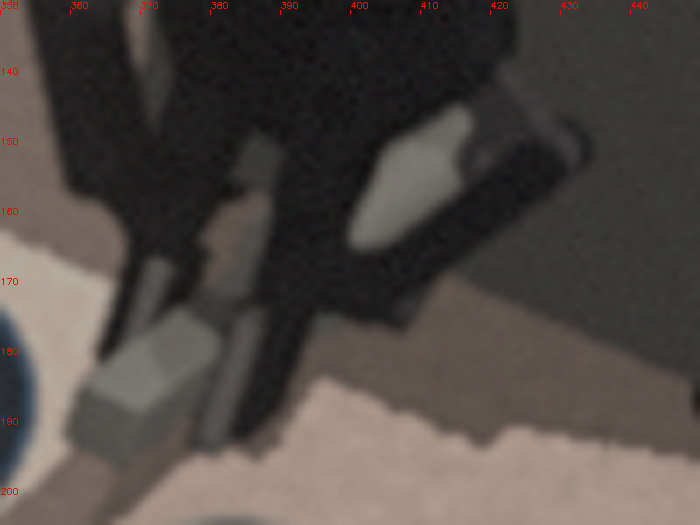

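The crop shows the rod in the tube with the handle at (370,185); the fingers hide the collar. Contact came within 2 mm of the expected depth, so I press once more to confirm the seat.

Run:
```python
from h import *
np.set_printoptions(precision=4,suppress=True)
M=np.array([.5368,.0455,.149]);R,d=along(1.70,.5)
f0=state()["ft_force"]
for s in(.0605,.0585,.0565):
    hit=move_straight(tcp(M-s*d,R),.02,orientation=R.as_quat(),stop_force=20)
    pause(.3);st=state();f=st["ft_force"]-f0
    print(s,hit,(st["position"]-tcp(M,R))@d,"f",f,f@d,st["gripper_width"],st["time_s"])
    if f@d<-10:break
```

```text
0.0605 False -0.0625442485917819 f [-1.0817 -6.7581  0.3434] -5.923675472534668 0.014546592929361961 19.1917
0.0585 False -0.06248752441662562 f [  0.0565 -10.4215   3.754 ] -10.875599581306092 0.014505626178478885 19.7417
```

The stop is solid, the force is purely axial and the depth is right, so the collar is seated. Withdrawing and moving over the tray.

Run:
```python
from h import *
np.set_printoptions(precision=4,suppress=True)
M=np.array([.5368,.0455,.149]);R,d=along(1.70,.5)
for s in(.1,.25):
    print(move_straight(tcp(M-s*d,R),.1,orientation=R.as_quat(),stop_force=25))
pause(.2)
move_straight(tcp(M-.25*d+[0,0,.06],R),.15)
R2,d2=along(.8,0);g=np.array([.7276,-.1103,.1])-.191*d2
move_ptp(tcp(g+[0,0,.12],R2),R2.as_quat())
move_straight(tcp(g,R2),.12,orientation=R2.as_quat());pause(.5)
st=state();print(st["position"]-tcp(g,R2),st["gripper_width"],st["grasp_force"],st["time_s"])
T=cv2.cvtColor(snapshot("top"),4);S=cv2.cvtColor(snapshot("scene"),4)
cv2.imwrite("pics/m5.png",cv2.resize(np.hstack([T,S]),(800,300),interpolation=cv2.INTER_AREA))
cv2.imwrite("pics/m5b.png",np.hstack([crop(T,265,70,130,130,3),crop(S,330,260,170,130,2.4)[:390] if 0 else cv2.resize(crop(S,340,260,130,130,3),(390,390))]))
print("exp tip",proj("top",g+.191*d2),proj("scene",g+.191*d2))
```

```text
False
False
[ 0.     -0.0001  0.0001] 0.014548104450558964 78.40471029281616 24.9583
exp tip [[323.2937 101.0838]] [[434.505 317.086]]
```

View pics/m5.png

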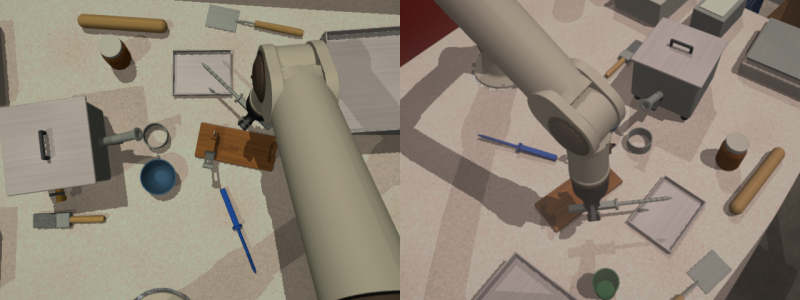

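View pics/m5b.png

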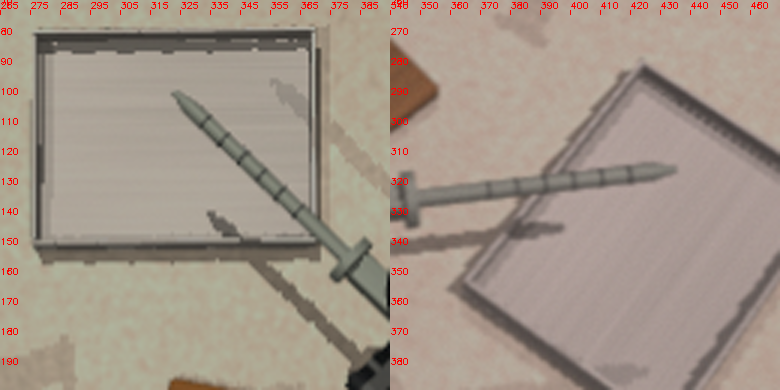

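The rod tip shows at top (324,101.7) and scene (435,316.7), within 1 px of the level pose predicted over the tray's middle. The hasp is still back and nothing else has moved, so I hand in.

```bash
python3 -c "
from station import *
print(finish_job())"
```

```text
the job is handed in; nothing more can be done
None
```

I handed the job in at about 25 s, and no verdict came back. The hasp is back past upright. The rod was pushed down the tube to a solid stop at the expected depth, though the fingers hid the collar from the cameras. It was then drawn right out and is held level with its tip about 10 cm above the middle of the small tray.

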